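Put the tiered desk tidy back together on its square post

ROBOT

A 6-joint arm with a two-finger parallel gripper is mounted at the origin on the work surface. World frame = base frame: x ahead of the robot, y to its left, z up, the work surface at z = 0. Lengths are in m, angles in rad, forces in N, time in s.
With the tool pointing down it reaches from about 0.325 to 0.775 m from the base axis. Payload 5.5 kg.
Tool frame: the origin (TCP) lies between the finger pads; the fingertips stand 8 mm ahead of it and the grasp point (between the pads) lies 11 mm behind it (tcp_to_tips is the distance from the TCP to the fingertips, in m); z points along the fingers, y is the direction in which the jaws open and shut (so a half turn about z gives the same grasp; the last joint's range is limited). The gripper opens to 88 mm and grips with 3 to 60 N. Pads are 20 mm wide; open, the fingers measure 115 mm over their backs; the gripper's body (75 mm by 178 mm) begins 61 mm behind the grasp point.
Start: joints at [-0.057, 0.091, 1.231, -0, 1.82, -0.057], TCP at [0.6, -0, 0.231] pointing down, gripper open.
Joint ranges: [-2.87, 2.87], [-0.86, 2.18], [0.17, 2.46], [-1.51, 4.65], [0.06, 2.69], [-2.65, 2.65]. Speed limits (rad/s): [2.57, 2.57, 3.01, 3.14, 3.14, 3.14].

INTERFACE

Orientations are given as a unit quaternion [w, x, y, z].
In Python, from bench import * gives the robot as it stands. Calls block until the motion is done:
- move_to(position, orientation): joint-space move of the TCP to a pose.
- move_l(position, speed=0.15, orientation=None): straight line of the TCP; orientation=None keeps the orientation; speed is the mean speed in m/s.
- movej(angles): joint-space move.
- gripper_open() and close(): open the fingers fully, or close them until they stop; the grip force is fixed at half the most.
- hold(seconds).
- inverse_kinematics(position, orientation): joint angles nearest the present ones, or None.
- state(): the state.
- get_image(name): name is "scene" or "side" or "wrist"; returns a dict with "frame" (384x512x3 uint8, blue, green, red), "depth" (384x512 float32, m along the optical axis (not along the pixel's ray), 0 where there is no reading), "camera_matrix" (3x3 intrinsics, pixels), "view" (4x4, takes a point from world to camera coordinates). Camera axes: x right, y up, looking along -z (the intrinsics and any distortion apply to the point x, -y, -z); pixel columns grow to the right and rows downward; lengths in m; the calibration is good to about 2 mm. A picture is of the moment at which its call begins.
A pose or a line that the arm cannot do raises IKError and nothing moves.
- job_done(): hands the job in, once; it reports no verdict.
The state is a dict: "time": time; "joint_pos": joint angles; "dq": joint speeds; "joint_torque": joint torques, N m; "ee_pos": TCP position; "ee_rot": TCP orientation; "ft_force": force on the tool from outside, world axes, zero at the start; "moment": the same for the moment, N m; "finger_gap": finger opening in m.
Only numpy, scipy, OpenCV 4.12 (cv2) and the standard library are available. Lean on these libraries where they do the work, as an engineer would, in place of code of your own. Each camera call takes 0.05 s, during which the arm holds its last target. There are 200 camera calls.

TASK

The tiered desk tidy was taken apart for dusting: rebuild it on the square post of its wooden stand, first the wide tray, then the spacer collar, then the small tray on top. Turn each part to suit the post and lower it gently all the way down, never letting it drop down the post, so that every part sits flat on the one below, trays open side up. Leave the globe, jar and stapler where they are.

Things in the scene. Friction and masses are not known exactly. Their poses are not given: they have to be found in the camera images.
- stand: Fixed stand: dark wooden base 110 x 110 x 18 mm, in its middle an upright square steel post, 14 mm, sides parallel to the base's, 70 mm above the base, top 10 mm tapering to 6 mm. A part's hole must be turned to match the post (any quarter turn; 1.3 mm play a side). Origin: centre of the underside, on the desk; z up, x and y square to the post's faces.
- post_foot (a point): Point on the post's axis at the top face of the wooden base, 18 mm above the desk. Axes as the stand's.
- post_tip (a point): Centre of the post's top end, 88 mm above the desk. Axes as the stand's.
- wide_tray: Wide lower tray: open square aluminium tray, 124 mm, floor 4 mm thick, rim 3 mm thick, 18 mm high. Central square hub for pinching, 28 mm across flats, its top 32 mm above the underside, a 16.6 mm square hole right through; 45 mm from hub to rim. Starts upright on the desk. Origin: underside centre; z up, x and y square to sides, hub and hole. Home: origin 0 mm above post_foot. About 0.18 kg.
- collar: Spacer collar: small square steel ring lying flat on the desk, 28 mm across flats, 16 mm high, a 16.6 mm square hole right through, sides parallel to the flats; both ends alike. Origin: underside centre, z up, x and y square to the flats. Home: on the wide tray's hub, origin 32 mm above post_foot. About 0.05 kg.
- small_tray: Small upper tray: open square aluminium tray, 94 mm, floor 4 mm thick, rim 3 mm thick, 18 mm high. Central square hub for pinching, 28 mm across flats, its top 32 mm above the underside, a 16.6 mm square hole right through; 30 mm from hub to rim. Starts upright on the desk. Origin: underside centre; z up, x and y square to sides, hub and hole. Home: origin 48 mm above post_foot. About 0.12 kg.
- globe: Bystander: little brass desk globe on a chrome foot, 68 mm across the foot, about 126 mm tall, loose. Origin: centre of its underside, z up.
- jar: Bystander: clear round plastic jar, 68 mm across, 65 mm tall, loose. Origin: centre of its underside, z up.
- stapler: Bystander: red and black stapler, 140 x 36 mm, about 50 mm tall, loose. Origin: centre of its underside, z up, x along its length.
Mind the look-alikes: they are no part of the job. What is shaped like the small_tray but purple is not meant.

How it is judged:
By the outcome, as a careful person would: the job done as asked, in the order asked, and still so for the second after the job is handed in, with the robot touching nothing.
It also fails if it takes over 72 s, if anything falls off the work surface, if the arm or the gripper's body presses on something with over 40 N, if the wrist force passes 120 N, or if a joint passes its speed limit or range.

## Working session

There is one attempt and no reset: what is moved stays moved. The work goes in short steps, each a Python script; the robot and the scene stay as the last script left them, time stands still between calls to the robot, and variables do not carry over. Pictures are saved under pics/ and viewed, about 8 in all and at most 12, crops included, and the job is handed in when it is done.

```bash
mkdir -p pics; ls; python3 - <<'E'
from bench import *
import cv2,numpy as np
for n in("scene","side"):
    g=get_image(n);np.savez(f"pics/{n}0.npz",**{k:g[k] for k in("frame","depth","camera_matrix","view")})
    cv2.imwrite(f"pics/{n}0.png",g["frame"])
    print(n,g.keys(),g["camera_matrix"],np.linalg.inv(g["view"])[:3])
a=cv2.imread("pics/scene0.png");b=cv2.imread("pics/side0.png")
s=state();print(s)
E
```

```text
pics
scene dict_keys(['frame', 'depth', 'camera_matrix', 'view']) [[450.02979076   0.         263.24619662]
 [  0.         450.02979076 188.00704966]
 [  0.           0.           1.        ]] [[-0.84206687 -0.34141712  0.41756166  1.07930787]
 [ 0.539206   -0.55212533  0.63593594  0.93276503]
 [ 0.01342696  0.76065233  0.6490206   0.97456223]]
side dict_keys(['frame', 'depth', 'camera_matrix', 'view']) [[447.80021203   0.         261.22098447]
 [  0.         447.80021203 187.84265696]
 [  0.           0.           1.        ]] [[-0.9961227   0.05198318 -0.07097411  0.44521638]
 [-0.08764999 -0.6556898   0.74992558  0.86766672]
 [-0.00755348  0.75323877  0.65770381  0.78500874]]
{'time': 0.1, 'joint_pos': array([-5.67243575e-02,  9.17865665e-02,  1.23175105e+00,  1.75132841e-05,
        1.81979781e+00, -5.67129729e-02]), 'dq': array([-4.06937137e-04, -7.37485315e-04, -1.28270762e-03,  1.42225977e-03,
        5.75631239e-04, -4.88225061e-05]), 'joint_torque': array([ 2.46603209e-03, -4.47854412e+01, -4.07573140e+01,  6.99365954e-02,
        2.83264846e-02, -6.35370566e-05]), 'ee_pos': array([5.99751938e-01, 3.49741014e-06, 2.29626283e-01]), 'ee_rot': array([-6.55753801e-04,  7.07109017e-01,  7.07104008e-01, -5.73910191e-04]), 'ft_force': array([0.38941737, 0.67141904, 0.49474843]), 'moment': array([ 0.02106383, -0.04875754,  0.01734198]), 'finger_gap': 0.087908272127914}
```

View pics/scene0.png

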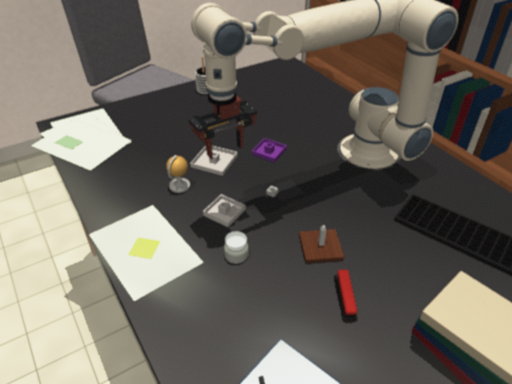

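View pics/side0.png

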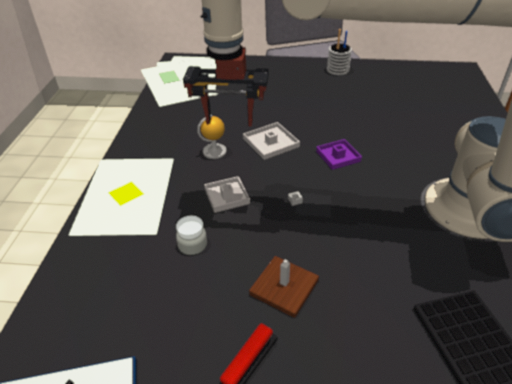

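The scene view shows the trays at about (214,159) and (225,209), the collar at (272,190), the stand at (321,243) and the purple decoy at (269,149). In the side view the same things sit at (271,139), (227,194), (295,198) and (285,285). I'll cast depth to world points and segment them.

```bash
cat > h.py <<'E'
import numpy as np,cv2
def world(g):
    K,T=g["camera_matrix"],np.linalg.inv(g["view"]);d=g["depth"]
    v,u=np.mgrid[:d.shape[0],:d.shape[1]]
    c=np.stack([(u-K[0,2])/K[0,0]*d,-(v-K[1,2])/K[1,1]*d,-d],-1)
    W=c@T[:3,:3].T+T[:3,3];W[d<=0]=np.nan;return W
def ray(g,uv,z):
    "pixels onto the plane at height z"
    K,T=g["camera_matrix"],np.linalg.inv(g["view"]);uv=np.atleast_2d(uv).astype(float)
    c=np.c_[(uv[:,0]-K[0,2])/K[0,0],-(uv[:,1]-K[1,2])/K[1,1],-np.ones(len(uv))]@T[:3,:3].T
    return T[:3,3]+c*((z-T[2,3])/c[:,2])[:,None]
E
python3 - <<'E'
from h import *
for n in("scene","side"):
    g=np.load(f"pics/{n}0.npz");W=world(g)
    m=(W[...,2]>.006)&(W[...,2]<.14)&(W[...,0]>.25)&(W[...,0]<.85)&(abs(W[...,1])<.6)
    k,l,s,c=cv2.connectedComponentsWithStats(m.astype(np.uint8))
    print(n)
    for i in range(1,k):
        if s[i,4]<25:continue
        P=W[l==i];r=cv2.minAreaRect((P[:,:2]*1000).astype(np.float32))
        print(np.round(c[i]),s[i,4],"rect",np.round(r[0]),np.round(r[1]),round(r[2],1),"z",np.round(np.percentile(P[:,2],[50,99]),3),g["frame"][l==i].mean(0).round())
E
```

```text
scene
[269. 149.] 266 rect [ 321. -186.] [105.  99.] 28.2 z [0.013 0.031] [93. 38. 80.]
[214. 160.] 235 rect [ 523. -238.] [133. 128.] 37.2 z [0.012 0.019] [116. 123. 128.]
[215. 157.] 74 rect [ 522. -236.] [36. 30.] 28.0 z [0.021 0.034] [123. 130. 136.]
[177. 171.] 494 rect [ 685. -175.] [61. 65.] 73.5 z [0.086 0.122] [ 82. 119. 141.]
[272. 191.] 65 rect [442.  16.] [32. 29.] 26.7 z [0.013 0.018] [114. 120. 122.]
[224. 210.] 259 rect [619.  13.] [99. 97.] 25.2 z [0.013 0.019] [105. 111. 116.]
[224. 208.] 131 rect [621.   8.] [34. 42.] 27.7 z [0.023 0.032] [105. 111. 116.]
[321. 245.] 1183 rect [456. 290.] [114. 111.] 63.2 z [0.016 0.079] [44. 62. 97.]
[236. 247.] 618 rect [677. 187.] [62. 64.] 7.3 z [0.054 0.066] [155. 163. 161.]
[346. 296.] 764 rect [513. 462.] [141.  35.] 61.7 z [0.039 0.048] [ 33.  36. 120.]
[284. 367.] 2135 rect [766. 555.] [137. 133.] 17.1 z [0.014 0.025] [228. 230. 227.]
side
[212. 134.] 673 rect [ 682. -177.] [65. 66.] 75.1 z [0.082 0.116] [ 67. 117. 144.]
[272. 139.] 416 rect [ 520. -240.] [127. 132.] 35.4 z [0.013 0.019] [123. 129. 135.]
[271. 136.] 145 rect [ 513. -244.] [47. 33.] 30.0 z [0.024 0.034] [135. 141. 148.]
[339. 152.] 496 rect [ 320. -186.] [ 98. 100.] 27.5 z [0.015 0.032] [106.  35.  87.]
[227. 192.] 535 rect [616.  11.] [ 95. 100.] 25.3 z [0.015 0.032] [112. 117. 123.]
[295. 197.] 111 rect [439.  13.] [30. 31.] 28.7 z [0.013 0.018] [122. 127. 130.]
[191. 234.] 922 rect [671. 185.] [64. 63.] 80.5 z [0.054 0.066] [158. 164. 162.]
[284. 285.] 2397 rect [453. 288.] [113. 111.] 63.6 z [0.017 0.082] [ 37.  60. 103.]
[249. 356.] 1550 rect [508. 461.] [138.  35.] 59.1 z [0.04  0.048] [ 14.  22. 139.]
[100. 373.] 1652 rect [780. 515.] [145.  54.] 14.5 z [0.014 0.025] [212. 217. 213.]
```

Wide tray at (0.521,-0.239), 36°; small tray at (0.617,0.012), 25°; collar at (0.440,0.014), 28°; stand at (0.4545,0.289), 63.4°. Sizes and heights match the ones given. Next is a wrist-camera look at the post, at the placing yaw, then at the wide tray.

```bash
cat >> h.py <<'E'
def q(deg):
    "tool down, jaws opening along heading deg"
    a=np.radians(deg)/2;c,s=np.cos(a),np.sin(a);return np.array([0,c-s,c+s,0])*2**-.5
def snap(n,name):
    from bench import get_image
    g=get_image(n);np.savez(f"pics/{name}.npz",**{k:g[k] for k in("frame","depth","camera_matrix","view")});cv2.imwrite(f"pics/{name}.png",g["frame"]);return g
E
python3 - <<'E'
from bench import *
from h import *
move_to([.4545,.289,.22],q(63.4));print(state()["joint_pos"].round(2),state()["time"]);hold(.2)
g=snap("wrist","w_post");T=np.linalg.inv(g["view"]);print(T.round(4),g["camera_matrix"],state()["ee_pos"],state()["ft_force"])
move_to([.521,-.239,.16],q(36));hold(.2)
g=snap("wrist","w_wide");print(state()["joint_pos"].round(2),state()["time"],state()["ee_pos"])
a=np.hstack([cv2.resize(cv2.imread(f"pics/{n}.png"),(400,300)) for n in("w_post","w_wide")]);cv2.imwrite("pics/a1.png",a)
E
```

```text
[ 0.5  -0.08  1.42 -0.    1.8  -0.6 ] 1.325
[[ 4.504e-01 -8.639e-01 -2.256e-01  3.939e-01]
 [ 8.928e-01  4.359e-01  1.135e-01  3.194e-01]
 [ 3.000e-04 -2.525e-01  9.676e-01  3.743e-01]
 [ 0.000e+00  0.000e+00  0.000e+00  1.000e+00]] [[294.79403394   0.         257.43255868]
 [  0.         294.79403394 190.69815536]
 [  0.           0.           1.        ]] [0.45512983 0.28824151 0.21994042] [-0.12001691  0.80776886 -0.65547466]
[-0.49  0.02  1.43  0.    1.69 -1.12] 3.7583 [ 0.52129828 -0.23839633  0.16010098]
```

View pics/a1.png

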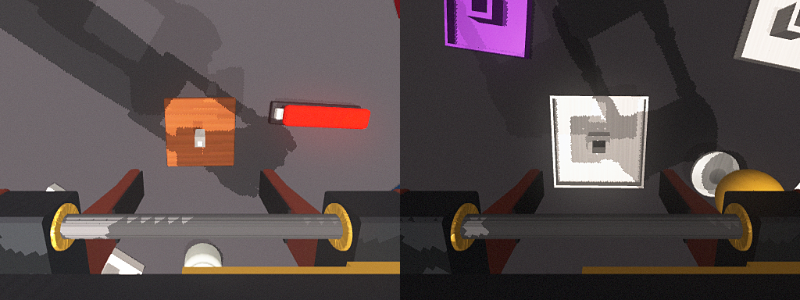

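The wrist view shows the base at (200,132) with the post tip near it, and the wide tray at (598,142) in the right half. Both are clear of the fingers. I'll measure their outlines by casting rays onto the z=18 mm plane.

```bash
cat >> h.py <<'E'
def rect(g,z,near,R=.11,tol=.004,dz=0.):
    "outline of what lies at height z about near: centre (mm), sides, angle; and the depth's mean height there"
    W=world(g);m=(abs(W[...,2]-z-dz)<tol)&(np.hypot(W[...,0]-near[0],W[...,1]-near[1])<R)
    m=m.astype(np.uint8);k,l,s,c=cv2.connectedComponentsWithStats(m)
    l=np.isin(l,[i for i in range(1,k) if s[i,4]>8])
    v,u=np.nonzero(l);P=ray(g,np.c_[u,v],z)[:,:2]*1000
    r=cv2.minAreaRect(P.astype(np.float32));return np.round(r[0],1),np.round(r[1],1),round(r[2],1),len(u),np.round(W[l][:,2].mean(),4)
E
python3 - <<'E'
from h import *
gp=np.load("pics/w_post.npz");gw=np.load("pics/w_wide.npz")
print("base",rect(gp,.018,(.4545,.289)))
print("tip",rect(gp,.088,(.4545,.289),.03,.004), rect(gp,.083,(.4545,.289),.03,.012))
print("rim",rect(gw,.018,(.521,-.239)));print("hub",rect(gw,.032,(.521,-.239),.04))
for g,c in((gp,(.4545,.289)),(gw,(.521,-.239))):
    W=world(g);r=np.hypot(W[...,0]-c[0],W[...,1]-c[1]);print("desk",np.nanmedian(W[(r>.1)&(r<.14)][:,2]), np.nanstd(W[(r>.1)&(r<.12)][:,2]))
E
```

```text
base (array([452.4, 287.9]), array([109.1, 109.2]), 63.8, 7485, np.float64(0.0182))
tip (array([452.3, 287.9]), array([9. , 9.2]), 63.2, 83, np.float64(0.087)) (array([451. , 288.5]), array([13.2, 14.5]), 63.2, 198, np.float64(0.083))
rim (array([ 519.8, -241. ]), array([124.1, 124.1]), 35.6, 1759, np.float64(0.0178))
hub (array([ 519.7, -240.9]), array([27.7, 28.5]), 36.0, 558, np.float64(0.0321))
desk 0.0003469051329280659 0.0026906223819070036
desk 0.00032256235505373487 0.0007177171065386759
```

```bash
python3 - <<'E'
from bench import *
from h import *
move_to([.5198,-.241,.09],q(35.8));move_l([.5198,-.241,.0295],.08);hold(.1);print(state()["ee_pos"],state()["ft_force"])
close();hold(.1);print("gap",state()["finger_gap"])
move_l([.5198,-.241,.16],.15);hold(.2);s=state();print(s["finger_gap"],s["ee_pos"],s["ft_force"],s["time"])
g=snap("wrist","w_hand1")
E
```

```text
[ 0.52026368 -0.24128444  0.03039535] [0.48768487 0.59186413 0.19343957]
gap 0.027643002630005766
0.02774348578821818 [ 0.51937374 -0.24074459  0.15868095] [ 0.68443631  0.60612576 -1.96265011] 7.4167
```

View pics/w_hand1.png

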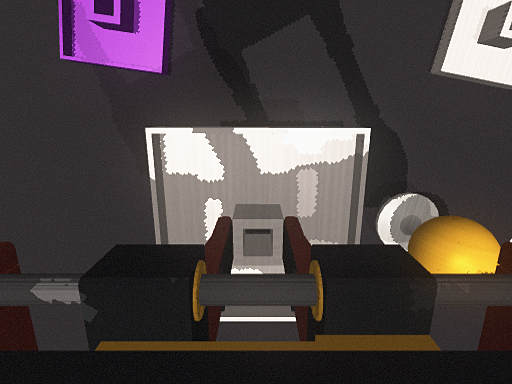

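The tray is held level, with the hub top at (258,212) and the far rim's corners at (147,128) and (370,128). I'll measure the in-hand pose and compare it with the TCP.

```bash
python3 - <<'E'
from h import *
g=np.load("pics/w_hand1.npz");c=np.array([.5198,-.241])
W=world(g)
a=np.radians(35.8);ex=np.array([np.cos(a),np.sin(a)]);ey=np.array([-np.sin(a),np.cos(a)])
for z,t,name in((.1625,.004,"hub"),(.1485,.004,"rim")):
    m=(abs(W[...,2]-z)<t)&(np.hypot(W[...,0]-c[0],W[...,1]-c[1])<.11)
    v,u=np.nonzero(m);zz=W[m][:,2];P=(ray(g,np.c_[u,v],zz.mean())[:,:2]-c)*1000
    j,k=P@ex,P@ey
    print(name,len(u),"z",zz.mean().round(4),"jaw",np.percentile(j,[.5,99.5]).round(1),"perp",np.percentile(k,[.5,99.5]).round(1))
    if name=="rim":
        f=np.abs(k)>60-2.5; 
        far=k>58 if k.max()>-k.min() else k<-58
        print("far rim slope deg",np.degrees(np.polyfit(j[far],k[far],1)[0]).round(2), "tilt along jaw mm/m",(np.polyfit(j[far],zz[far],1)[0]*1e6).round(1),"z far",zz[far].mean())
E
```

```text
hub 1900 z 0.1616 jaw [-22.  22.] perp [-13.4  15.1]
rim 3691 z 0.1474 jaw [-61.8  62.1] perp [-61.3  62.5]
far rim slope deg -0.24 tilt along jaw mm/m 2.7 z far 0.14757708052741833
```

Held centre offset is about +0.1 mm along the jaws, +0.6 mm across and -0.2° in yaw. I'll carry the tray to the post and lower it under force watch.

```bash
cat >> h.py <<'E'
def lower(x,y,z0,zend,lim=6.):
    "lower from z0 until it rests (expected at TCP height zend); stops on push or side load"
    from bench import move_l,state,hold
    hold(.15);f0=np.mean([state()["ft_force"] for _ in range(3)],0);z=z0;log=[]
    while z>zend-.004:
        z-=.004 if z-zend>.008 else .001
        move_l([x,y,z],.05);hold(.03);f=state()["ft_force"]-f0;log.append((round(z,4),*f.round(1)))
        if f[2]>lim or np.hypot(f[0],f[1])>12:break
    for l in log[::3]+log[-2:]:print(*l)
    s=state();print("end",z,"expected",zend,s["ee_pos"],"t",s["time"]);return z
E
python3 - <<'E'
from bench import *
from h import *
x,y=.4529,.2876
move_l([.5198,-.241,.185],.2);move_to([x,y,.185],q(63.7));move_l([x,y,.122],.12)
lower(x,y,.122,.0475)
E
```

```text
0.118 0.1 1.0 0.3
0.106 1.0 -0.5 1.1
0.094 0.8 1.1 0.3
0.082 1.6 0.6 1.6
0.07 1.6 0.5 1.1
0.058 1.1 0.5 1.4
0.052 1.0 -0.2 0.7
0.049 0.5 0.5 0.7
0.046 -3.3 -1.7 9.1
0.047 -0.0 0.5 4.2
0.046 -3.3 -1.7 9.1
end 0.04599999999999993 expected 0.0475 [0.45308643 0.28769042 0.04742631] t 17.575
```

Seated at the expected height. I'll release, look back, then go and see the collar.

```bash
python3 - <<'E'
from bench import *
from h import *
x,y=.4529,.2876
move_l([x,y,.0472],.05);gripper_open();move_l([x,y,.13],.15);move_l([x,y,.2],.3);hold(.15)
g=snap("wrist","w_p1");print("rim",rect(g,.036,(.4524,.2879)),"hub",rect(g,.050,(.4524,.2879),.03),"tip",rect(g,.088,(.4524,.2879),.02))
move_to([.441,.0145,.14],q(28));hold(.15);g=snap("wrist","w_col")
print("collar",rect(g,.016,(.441,.0145),.04),state()["time"])
E
```

```text
rim (array([453.4, 288.1]), array([124.2, 123.2]), 63.7, 1535, np.float64(0.0358)) hub (array([453.2, 288.5]), array([27.5, 28. ]), 63.7, 411, np.float64(0.0501)) tip (array([451.7, 288.1]), array([9.3, 9.5]), 63.7, 97, np.float64(0.0868))
collar (array([438.8,  12.7]), array([28. , 28.9]), 25.4, 566, np.float64(0.0161)) 21.425
```

Wide tray is flat: rim at 36 mm, hub at 50 mm, yaw 63.7°. Picking the collar.

```bash
python3 - <<'E'
from bench import *
from h import *
c=np.array([.4388,.0127])
move_to([*c,.07],q(26));move_l([*c,.0135],.08);hold(.1);print(state()["ee_pos"]);close();hold(.1)
move_l([*c,.16],.2);hold(.2);s=state();print(s["finger_gap"],s["ee_pos"],s["time"])
g=snap("wrist","w_hand2");W=world(g)
a=np.radians(26);ex=np.array([np.cos(a),np.sin(a)]);ey=np.array([-np.sin(a),np.cos(a)])
m=(abs(W[...,2]-.1625)<.003)&(np.hypot(W[...,0]-c[0],W[...,1]-c[1])<.03)
v,u=np.nonzero(m);z=np.median(W[m][:,2]);P=(ray(g,np.c_[u,v],z)[:,:2]-c)*1000;j,k=P@ex,P@ey
b=abs(j)<11
print("z",z,"perp",np.percentile(k[b],[.5,99.5]))
for lo,hi in((-11,-4),(4,11)):
    b=(j>lo)&(j<hi);print(lo,np.percentile(k[b],[1,99]).round(1),b.sum())
cv2.imwrite("pics/c2.png",cv2.resize(g["frame"][150:350,130:390],None,fx=2,fy=2))
E
```

```text
[0.43928912 0.01266645 0.01420386]
0.02791756870803213 [0.43817414 0.01272581 0.15842134] 24.9
z 0.16127214962089675 perp [-13.8433417   14.45290937]
-11 [-13.8  14.5] 368
4 [-13.8  14.5] 390
```

View pics/c2.png

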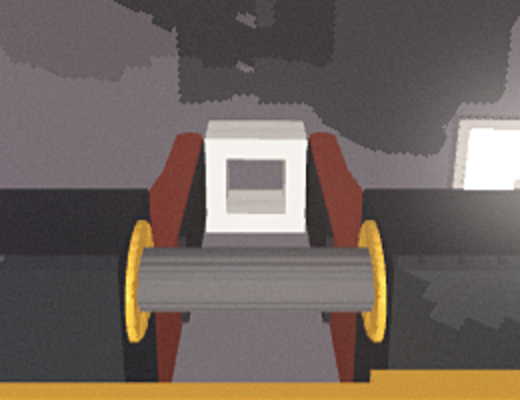

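The collar is square in the jaws, at crop (255,178), with its far edge level and its centre +0.3 mm across. Placing it.

```bash
python3 - <<'E'
from bench import *
from h import *
x,y=.4528,.2878
move_to([x,y,.16],q(63.6));move_l([x,y,.108],.12)
z=lower(x,y,.108,.0635,4.)
move_l([x,y,z+.001],.05);gripper_open();move_l([x,y,.13],.15);move_l([x,y,.2],.3);hold(.15)
g=snap("wrist","w_p2");c=(.4528,.2880)
print("rim",rect(g,.036,c),"collar",rect(g,.066,c,.03),"tip",rect(g,.088,c,.02))
E
```

```text
0.104 1.4 -0.6 -0.6
0.092 1.3 -0.1 -0.3
0.08 0.4 -1.3 -0.6
0.068 0.4 -0.8 -0.8
0.065 0.4 -0.1 0.3
0.062 -3.7 -3.0 7.8
0.063 -1.1 -1.6 3.3
0.062 -3.7 -3.0 7.8
end 0.06199999999999996 expected 0.0635 [0.45296276 0.28786588 0.06346374] t 31.2833
rim (array([453.2, 288.2]), array([124.1, 123.2]), 63.6, 1514, np.float64(0.0358)) collar (array([453.4, 288.3]), array([27.7, 29.1]), 63.0, 536, np.float64(0.0662)) tip (array([451.6, 288.3]), array([9.3, 9.5]), 63.6, 100, np.float64(0.087))
```

The collar is home, its top at 66 mm. Now the small tray.

```bash
python3 - <<'E'
from bench import *
from h import *
c=np.array([.617,.012])
move_to([*c,.16],q(25.3));hold(.15);g=snap("wrist","w_small")
r=rect(g,.018,c,.08);h=rect(g,.032,c,.03);print("rim",r,"hub",h,state()["time"])
print("colour",g["frame"][(abs(world(g)[...,2]-.032)<.004)].mean(0))
a=r[2]
ok=abs(np.array(r[1])-94).max()<2 and np.hypot(*(r[0]-h[0]))<2 and abs(a-25.3)<3
if not ok: raise SystemExit("check")
c=(r[0]+h[0])/2000
move_to([*c,.09],q(a));move_l([*c,.0295],.08);hold(.1);print(state()["ee_pos"],state()["ft_force"]);close();hold(.1)
move_l([*c,.16],.15);hold(.2);s=state();print(s["finger_gap"],s["ee_pos"],s["time"])
g=snap("wrist","w_hand3");W=world(g);t=np.radians(a);ex=np.array([np.cos(t),np.sin(t)]);ey=np.array([-np.sin(t),np.cos(t)])
for z,n in((.1613,"hub"),(.1473,"rim")):
    m=(abs(W[...,2]-z)<.003)&(np.hypot(W[...,0]-c[0],W[...,1]-c[1])<.075)
    v,u=np.nonzero(m);zz=W[m][:,2];P=(ray(g,np.c_[u,v],zz.mean())[:,:2]-c)*1000;j,k=P@ex,P@ey
    b=abs(j)<(11 if n=="hub" else 99)
    print(n,zz.mean(),"jaw",np.percentile(j,[.5,99.5]),"perp",np.percentile(k[b],[.5,99.5]))
    if n=="rim":
        far=k>44.5;print("slope",np.degrees(np.polyfit(j[far],k[far],1)[0]),"tilt z/j",np.polyfit(j[far],zz[far],1)[0]*1000,"zfar",zz[far].mean(),far.sum())
E
```

```text
rim (array([617.1,  10.3]), array([94.3, 93.7]), 25.4, 1341, np.float64(0.0179)) hub (array([617. ,  10.6]), array([27.9, 27.6]), 25.4, 534, np.float64(0.0321)) 35.175
colour [111.94759825 118.75873362 124.6419214 ]
[0.61760767 0.01042116 0.03043482] [-0.24652564  0.6650648   0.45185424]
0.027831917869142134 [0.61657674 0.01047681 0.15859601] 38.8333
hub 0.16132025669988567 jaw [-21.73714773  20.96634701] perp [-13.99822205  14.90145608]
rim 0.14729087744100647 jaw [-47.13954687  46.80422921] perp [-9.51039151 46.8567934 ]
slope -0.024525494867679888 tilt z/j -0.0032368175074641826 zfar 0.14741981281874608 832
```

```bash
python3 - <<'E'
from bench import *
from h import *
x,y=.4528,.2878
move_l([.617,.0105,.18],.2);move_to([x,y,.18],q(63.6));move_l([x,y,.125],.12)
z=lower(x,y,.125,.0955,5.)
move_l([x,y,z+.001],.05);gripper_open();move_l([x,y,.15],.15);move_l([x,y,.25],.3);hold(.15)
g=snap("wrist","w_p3");c=(.4528,.2880)
print("small rim",rect(g,.084,c,.075),"hub",rect(g,.098,c,.025),"wide rim",rect(g,.036,c))
move_to([.6,0,.25],q(0));hold(.2)
for n in("scene","side"):
    g=snap(n,n+"9");W=world(g);a,b=(np.load(f"pics/{n}0.npz"),g)
    m=(W[...,2]>.03)&(W[...,2]<.14)&(W[...,0]>.25)&(W[...,0]<.85)&(abs(W[...,1])<.6);k,l,s,cc=cv2.connectedComponentsWithStats(m.astype(np.uint8))
    for i in range(1,k):
        if s[i,4]>60:P=W[l==i];r=cv2.minAreaRect((P[:,:2]*1000).astype(np.float32));print(n,np.round(r[0]),np.round(r[1]),r[2],np.percentile(P[:,2],99).round(3))
print(state()["time"])
a=np.hstack([cv2.resize(cv2.imread("pics/w_p3.png"),(400,300)),cv2.resize(cv2.imread("pics/side9.png"),(400,300))]);cv2.imwrite("pics/a9.png",a)
E
```

```text
0.121 -0.6 -0.8 -0.6
0.109 0.2 -0.2 -0.7
0.1 -0.0 -0.6 0.1
0.097 0.2 -0.1 -0.9
0.094 -2.1 -2.5 6.2
0.095 -0.2 -0.3 2.3
0.094 -2.1 -2.5 6.2
end 0.09399999999999997 expected 0.0955 [0.45299928 0.28790553 0.09542362] t 44.8
small rim (array([453.1, 288.4]), array([94.1, 93.4]), 63.5, 1168, np.float64(0.084)) hub (array([453.4, 288.5]), array([27.6, 28.2]), 63.6, 474, np.float64(0.0981)) wide rim (array([453. , 288.3]), array([124.1, 122.6]), 63.6, 875, np.float64(0.036))
scene [ 686. -172.] [54. 65.] 68.327392578125 0.12
scene [456. 290.] [129. 125.] 63.19321060180664 0.097
scene [675. 185.] [64. 64.] 36.455169677734375 0.066
scene [514. 466.] [128.  31.] 60.43833541870117 0.049
side [ 681. -168.] [74. 46.] 26.859298706054688 0.121
side [672. 185.] [63. 63.] 42.1834716796875 0.066
side [454. 289.] [126. 125.] 63.692970275878906 0.097
side [512. 466.] [126.  31.] 60.88999938964844 0.048
48.8083
```

View pics/a9.png

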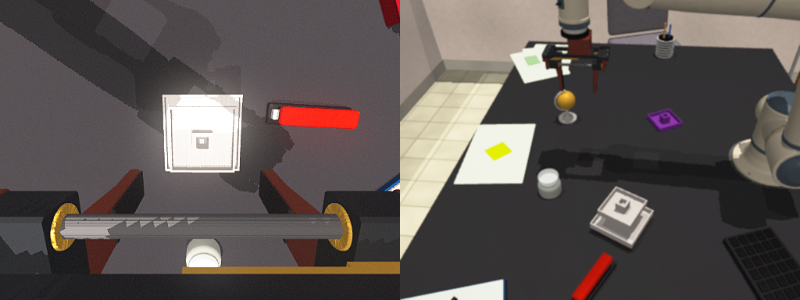

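The stack sits square on the stand, at (203,135) in the wrist view and (622,218) in the side view. The globe, jar, stapler and purple tray are in place. Handing in.

```bash
python3 -c "
from bench import *
job_done()"
```

```text
the job is handed in; nothing more can be done
```

The desk tidy is rebuilt on the post in the order asked: wide tray, then collar, then small tray. I handed it in at about 49 s of the 72 s allowed. Each part was turned to the post (about 63.6°) and lowered under force watch until it rested within 0.1 mm of its expected height. The highest contact force while lowering was about 9 N.

**Stack:** The last wrist-camera check put the wide rim at 36.0 mm, the small rim at 84.0 mm and the small hub's top at 98.1 mm, against 36, 84 and 98 expected. The collar's top read 66.2 mm (66 expected) before the small tray went on. The parts were centred within about 0.5 mm of each other and level.

**Bystanders:** The jar read within 2 mm of its starting place in both outside views. The globe and stapler read 3–9 mm off. I put that down to the last check using a higher height cut (30 mm instead of 6 mm) and to the gripper standing near the globe. The arm never went near either of them and the pictures show both in place, but I did not measure again to confirm it.

**Disagreement:** The wrist camera put the post tip 1–2 mm from the parts' centre. Side loads stayed under 2 N all the way down the post, so nothing was rubbing hard.

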